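# Set up the drop-front repair shelf

### The job

Get the bench cabinet ready for repair work: pull both slide-out supports all the way out to their stops while the flap is still up, then lower the drop-front flap gently, without letting it slam, until it lies flat on both supports. Leave the heat sink, the fan cover and the wrench where they are, and let go when done.

Things in the scene. Friction and masses are not known exactly. Their poses are not given: they have to be found in the camera images.
- cabinet: grey steel bench cabinet, 360 mm wide (its y), 240 mm deep, top at 190 mm, fixed. Origin: on the bench directly below the middle of the flap's hinge, at the cabinet's front. Its +x points to the rear (away from the robot), +y to the left as the robot sees it, z up. A small grey bell push stands on the rear right of its top, 20 mm tall
- flap_hinge (a point): middle of the flap's hinge axis, 100 mm above the bench, above the cabinet's origin; the axis runs along the cabinet's y
- flap (a joint): flap angle, rad. 0: shut, leaning back 25 deg (0.436 rad) from the vertical; grows as the top edge swings up, over and down towards the robot; 2.007: level, flat on the supports (it sags past this if they are not out). The hinge is stiff (0.45 N m friction): the flap stays at any angle where it is left and must be pushed all the way down, 1 to 6 N at its edge
- flap_edge (a point): middle of the flap's free edge. Plywood plate 160 mm from hinge axis (mid-thickness) to free edge, 320 mm wide, 12 mm thick, about 0.35 kg, with a bright strip along the free edge. Shut, the edge stands 55 mm above the cabinet's top with free space behind it, so it can be reached from above and behind. Level, its underside is 94 mm above the bench
- support_left (a joint): how far the left (+y) support is out, m: 0 fully in, 0.09 at the stop; friction 3 N, it stays where left. A steel bar 20 mm wide, 64 to 94 mm above the bench, under the flap, 110 mm left of the cabinet's middle; it slides out along the cabinet's -x, towards the robot
- support_right (a joint): the same for the right (-y) support, 110 mm right of the cabinet's middle
- support_left_loop (a point): centre of the open rectangular loop on the front end of the left support, of 8 mm round rod, lying level 68 mm above the bench. Clear opening 50 mm along the slide by 52 mm across, open above and below, so that a finger put down into it can drag the support out. With the support fully in it is 45 mm in front of the hinge axis
- support_right_loop (a point): the same for the right support
- heat_sink: bystander: finned aluminium heat sink 80 x 60 x 30 mm, loose on the bench in front of the cabinet, below where the flap comes; origin under its centre
- fan_cover: bystander: black plastic fan motor cover, a dome 116 mm across, 50 mm tall, loose, beside the cabinet; origin under its centre
- wrench: bystander: steel wrench 200 mm long, loose on the bench beside the cabinet

How it is judged (in metres and radians):
On the way, in this order (a step that is already met when the one before it is completed fails the run):
1. both supports are out to their stops (within 8 mm) while the flap is still up (less than about 35 degrees from where it stands shut) (value of joint each of support_left, support_right above 0.082 m and value of joint flap below 0.6 rad), for 0.1 s.
2. the flap is lowered level onto the supports (value of joint each of support_left, support_right above 0.082 m and value of joint flap between 1.96 and 2.05 rad), for 0.2 s.
At the end, for the whole second after the job is handed in: Both supports are out to within 8 mm of their stops (joint above 0.082 m) and the flap lies at rest level on them (joint between 1.96 and 2.05 rad, turning slower than 0.05 rad/s), with the bystanders left in place (all of step 2 and velocity of joint flap between -0.05 and 0.05 rad/s); the robot touches nothing.
It fails at once if the flap swings down faster than 2.5 rad/s (slammed) (velocity of joint flap above 2.5 rad/s).
It fails at once if the flap leaves the upright region before both supports are out (value of joint flap above 0.9 rad and not (value of joint each of support_left, support_right above 0.07 m)).
It fails at once if the heat sink, fan cover or wrench is moved more than 30 mm (distance of any of heat_sink, fan_cover, wrench from where it was at the start of the episode above 0.03 m).
It also fails if it takes over 58 s, if anything falls off the work surface, if the arm or the gripper's body presses on something with over 40 N, if the wrist force passes 120 N, or if a joint passes its speed limit or range.

### The arm

A 7-joint arm with a two-finger parallel gripper is mounted at the origin on the work surface. World frame = base frame: x ahead of the robot, y to its left, z up, the work surface at z = 0. Lengths are in m, angles in degrees, forces in N, time in s.
With the tool pointing down it reaches from about 0.4 to 0.925 m from the base axis. Payload 4.1 kg.
Tool frame: the origin (TCP) lies on the centre line of the jaws, within the pads' length; the fingertips stand 25 mm ahead of it and the grasp point (between the pads) lies 6 mm ahead of it; z points along the fingers, y is the direction in which the jaws open and shut (so a half turn about z gives the same grasp; the last joint's range is limited). The gripper opens to 85 mm and grips with 20 to 120 N. Pads are 22 mm wide; open, the fingers measure 114 mm over their backs; the gripper's body (76 mm by 85 mm) begins 54 mm behind the grasp point. The pads swing forward as they close: fully open they stand 13 mm farther back than shut.
Start: joints at [63.827, 22.827, 2.584, 88.041, -1.071, 69.15, -2.905], TCP at [0.228, -0.609, 0.232] pointing down, gripper open.
Joint ranges: [-161.44, 161.44], [-28.35, 127.94], [-78.24, 83.42], [0, 140.83], [-78.03, 258.03], [13.02, 114.36], [-168.23, 168.23]. Speed limits (degrees/s): [147.25, 147.25, 180, 180, 180, 180, 180].

### API

Orientations are given as [roll, pitch, yaw] about the fixed x, y, z axes, in that order (R = Rz(yaw) Ry(pitch) Rx(roll)).
In Python, from rig import * gives the robot as it stands. The module is installed in compiled form; this text tells all that it offers.
- The arm moves only by the tool arm_command, never from a script. Its argument "targets" is one flat list of numbers, 7 for each row, row after row: the turn, a rotation vector about the world's x, y, z in rad, then the shift along the world's x, y, z in mm, then the finger opening in mm, from 0 to 85.4. In form: [rx, ry, rz, dx, dy, dz, claw, rx, ry, rz, dx, dy, dz, claw, ...]. A call has 1 to 10 rows; each row shifts and turns the commanded pose from where the row before left it; what a row does not reach is not made up. A row lasts 1/12 s, in which the tool goes at most 41.7 mm and 7.16 degrees, less where a joint would pass 70% of its speed; a pose out of reach is approached as far as the arm can. A call is refused whole if a number of a shift passes 41.7 or a number of a turn 0.125, either way. A call with a gripper value outside its range is refused whole. The fingers move at their own pace and stop on an object; "force" is the grip in N (left out, the last holds). Time passes only in rows, so rows that do not move let the fingers close. It gives the time, the measured TCP pose, the force and the opening at its end, in the units of the state.
- read_state(): the state, without advancing time (a new reading comes with each control period).
- camera(name): name is "scene" or "top" or "wrist"; returns (picture, depth): 480x640x3 uint8, red, green, blue; 480x640 float32, m along the optical axis (not along the pixel's ray), 0 where there is no reading.
- camera_info(name): a dict with "fov_y" (degrees; the focal length in pixels is half the picture's height over the tangent of half this angle, whatever the lens; pixels are square), "cx", "cy" (the principal point, pixels), "extrinsics" (4x4, takes a point from camera to world coordinates). Camera axes: x right, y up, looking along -z (the intrinsics and any distortion apply to the point x, -y, -z); pixel columns grow to the right and rows downward; lengths in m; the calibration is good to about 2 mm. A picture is of the moment at which its call begins: read the wrist's pose just before it. camera_info takes no time and is no camera call; for the wrist camera it gives the pose at the moment of the call.
- sign_off(): hands the job in, once; it reports no verdict.
Trained networks look in the newest picture that a camera, given by its name, has taken for a name from the list of things; names that differ only in an ending like _2 or _b are one class to them, and where a whole thing is asked for, a point or a joint stands for the part that bears it (a point fixed in the world has none). Each returns a list of dicts, best first, with "score" (0 to 1); they miss things now and then, are a little off and sometimes report something else, mostly with a low value. They report only what shows in the picture. A call takes as long as a camera call.
- look_for(camera, query): "centre" ([x, y, z] in m, in the coordinates of the camera as it stood for that picture, good to about 4 mm: the middle of the surface that is visible of it).
- silhouettes(camera, query): "pixels" (480x640 bool, what is visible of it).
The state is a dict: "t": time; "qpos": joint angles; "qvel": joint speeds; "joint_efforts": joint torques, N m; "position": TCP position; "tcp_rot": TCP orientation; "contact_force": force on the tool from outside, world axes, zero at the start; "torque": the same for the moment, N m; "finger_gap": finger opening in m.
Only numpy, scipy, OpenCV 4.12 (cv2) and the standard library are available. Lean on these libraries where they do the work, as an engineer would, in place of code of your own. Each camera call takes 0.05 s, during which the arm holds its last target.

## Working session

There is one attempt and no reset: what is moved stays moved. The work goes in short steps, Python scripts to look and compute and a tool call to move; the robot and the scene stay as the last step left them, time stands still between calls to the robot, and variables do not carry over. Pictures are saved under pics/ and viewed, and the job is handed in when it is done.

Besides the shell and the picture viewer there is one more tool, called after "Call:" as a command line: name --argument value ..., lists and objects as JSON in quotes. arm_command: Moves the arm, as the interface text tells. Its arguments: {"type":"object","properties":{"targets":{"type":"array"},"force":{"type":"number"}},"required":["targets"]}

```bash
mkdir -p pics
cat > h.py <<'E'
from rig import *
import numpy as np, cv2
def save(n,im): cv2.imwrite('pics/'+n,cv2.cvtColor(im,cv2.COLOR_RGB2BGR))
def w(cam,c,info=None):
    E=np.array((info or camera_info(cam))['extrinsics']); return (E@np.r_[c,1])[:3]
E
python3 - <<'E'
from h import *
print({k:np.round(v,3) for k,v in read_state().items()})
for c in ['scene','top']:
    im,d=camera(c); save(c+'1.png',im); i=camera_info(c); print(c,i['fov_y'],i['cx'],i['cy'],np.round(i['extrinsics'],3).tolist(),[k for k in i])
    np.save(c+'_d.npy',d)
    for q in ['cabinet','flap_edge','support_left_loop','support_right_loop','heat_sink','fan_cover','wrench']:
        for r in look_for(c,q)[:3]: print(c,q,round(r['score'],2),np.round(w(c,r['centre'],i),3))
E
```

```text
{'t': np.float64(0.0), 'qpos': array([63.826, 22.874,  2.579, 88.114, -1.07 , 69.151, -2.906]), 'qvel': array([ 0.034, -0.013, -0.057,  0.021, -0.049,  0.014,  0.005]), 'joint_efforts': array([ 0.0000e+00, -4.7513e+01,  1.3650e+00, -2.5423e+01,  1.2000e-02,
        9.0000e-03, -0.0000e+00]), 'position': array([ 0.227, -0.608,  0.231]), 'tcp_rot': array([-1.79887e+02,  8.00000e-03,  2.05090e+01]), 'contact_force': array([-0.924, -0.129, -0.188]), 'torque': array([ 0.003, -0.026, -0.02 ]), 'finger_gap': np.float64(0.085)}
scene 50.03650585238657 314.6025013064309 244.22820465266523 [[-0.857, -0.394, 0.332, 1.001], [0.515, -0.643, 0.566, 0.735], [-0.01, 0.656, 0.754, 1.108], [0.0, 0.0, 0.0, 1.0]] ['fov_y', 'cx', 'cy', 'extrinsics']
scene cabinet 0.94 [0.76  0.09  0.188]
scene flap_edge 0.84 [0.672 0.057 0.245]
scene flap_edge 0.72 [0.552 0.114 0.072]
scene support_left_loop 0.67 [0.55  0.117 0.065]
scene support_right_loop 0.77 [ 0.575 -0.099  0.072]
scene heat_sink 0.75 [ 0.515 -0.014  0.012]
scene fan_cover 0.95 [0.563 0.31  0.045]
scene wrench 0.61 [ 0.655 -0.369  0.004]
top 47.774967373804934 322.7399680704311 240.6060056564775 [[0.024, 0.99, -0.142, 0.411], [-1.0, 0.022, -0.013, 0.043], [-0.01, 0.143, 0.99, 1.286], [0.0, 0.0, 0.0, 1.0]] ['fov_y', 'cx', 'cy', 'extrinsics']
top cabinet 0.96 [0.711 0.02  0.19 ]
top flap_edge 0.59 [0.646 0.015 0.197]
top support_left_loop 0.87 [0.558 0.111 0.07 ]
top support_left_loop 0.59 [ 0.51  -0.022  0.008]
top support_right_loop 0.66 [ 0.587 -0.107  0.069]
top heat_sink 0.78 [ 0.51  -0.019  0.01 ]
top heat_sink 0.63 [0.558 0.109 0.069]
top fan_cover 0.96 [0.547 0.299 0.047]
top wrench 0.82 [ 0.629 -0.292  0.007]
top wrench 0.31 [0.559 0.109 0.068]
```

View pics/top1.png

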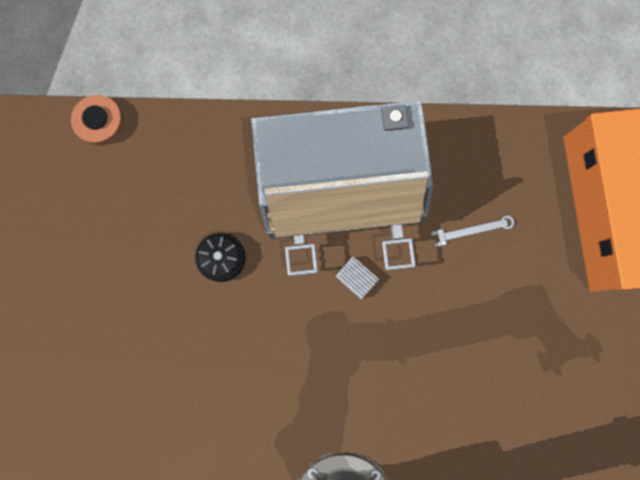

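View pics/scene1.png

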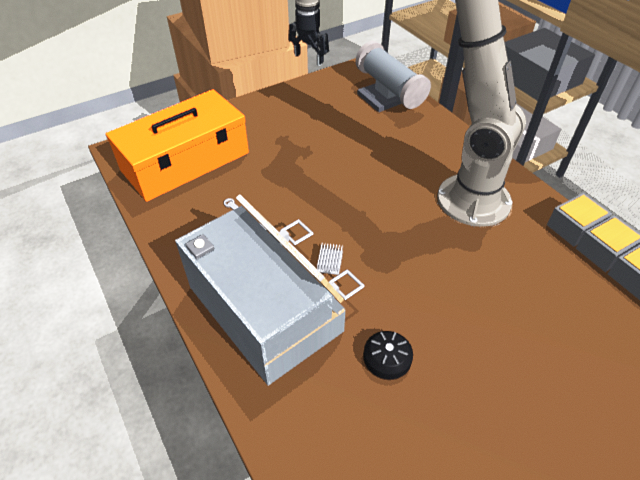

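The top view shows the loops at about (301,260) and (398,254), the heat sink between them at (357,277) and the flap edge along row 180. The fan cover is at (220,257) and the wrench at (475,230). Next I'll refine the cabinet pose.

Run:
```python
from h import *
im,d=camera('top'); i=camera_info('top'); E=np.array(i['extrinsics']); f=240/np.tan(np.radians(i['fov_y']/2))
def dep(u,v,z):
    r=E[:3,:3]@np.array([(u-i['cx'])/f,-(v-i['cy'])/f,-1]); s=(z-E[2,3])/r[2]; return E[:3,3]+s*r
g=im.astype(int).min(2)
C=[]
for (u,v) in [(301,260),(398,254)]:
    m=np.zeros(g.shape,np.uint8); m[v-19:v+22,u-22:u+22]=(g[v-19:v+22,u-22:u+22]>140)
    big=cv2.resize(im[v-30:v+30,u-30:u+30],None,fx=6,fy=6); save('loop%d.png'%u,big)
    cnts,h=cv2.findContours(m,cv2.RETR_CCOMP,cv2.CHAIN_APPROX_NONE)
    for c,hh in zip(cnts,h[0]):
        if hh[3]>=0 and cv2.contourArea(c)>200:
            r=cv2.minAreaRect(c); p=dep(*r[0],0.07); print(r,np.round(p,4)); C.append(p)
e=C[0]-C[1]; print('len',np.hypot(*e[:2]),'yaw',np.degrees(np.arctan2(-e[0],e[1])))
# depth points: flap plane
vv,uu=np.mgrid[0:480,0:640]; P=np.stack([(uu-i['cx'])/f*d,-(vv-i['cy'])/f*d,-d],-1)@E[:3,:3].T+E[:3,3]
for (u,v) in [(301,249+2),(345,178),(345,181),(345,184),(345,190),(345,220),(280,187),(410,178),(340,150),(301,272),(398,267)]: print(u,v,np.round(P[v,u],3))
sel=(P[...,2]>.12)&(P[...,2]<.235)&(uu>285)&(uu<410)&(vv>188)&(vv<228)
A=P[sel]; A=A-0; c=A.mean(0); n=np.linalg.svd(A-c,full_matrices=False)[2][2]; print('flap n',n,c, 'yaw',np.degrees(np.arctan2(n[1],n[0])), len(A))
```

```text
((300.6237487792969, 259.23760986328125), (24.278907775878906, 25.074939727783203), 84.2894058227539) [0.5426 0.1081 0.07  ]
((398.0769958496094, 253.61541748046875), (24.310808181762695, 24.80694580078125), 82.87498474121094) [ 0.5604 -0.1114  0.07  ]
len 0.2202272594299834 yaw 4.640452205204777
301 251 [0.57  0.111 0.004]
345 178 [0.701 0.015 0.191]
345 181 [0.681 0.016 0.245]
345 184 [0.674 0.016 0.247]
345 190 [0.665 0.015 0.234]
345 220 [0.622 0.011 0.138]
280 187 [0.666 0.144 0.243]
410 178 [ 0.689 -0.112  0.247]
340 150 [0.76  0.026 0.193]
301 272 [0.514 0.106 0.073]
398 267 [ 0.53  -0.111  0.074]
flap n [-0.90371772 -0.11944259  0.41112985] [0.64112137 0.00961753 0.17827778] yaw -172.47096746414127 4155
```

Run:
```python
from h import *
im,d=camera('top'); i=camera_info('top'); E=np.array(i['extrinsics']); f=240/np.tan(np.radians(i['fov_y']/2))
vv,uu=np.mgrid[0:480,0:640]; P=np.stack([(uu-i['cx'])/f*d,-(vv-i['cy'])/f*d,-d],-1)@E[:3,:3].T+E[:3,3]
def dep(u,v,z):
    r=E[:3,:3]@np.array([(u-i['cx'])/f,-(v-i['cy'])/f,-1]); s=(z-E[2,3])/r[2]; return E[:3,3]+s*r
# flap rear top edge: depth jump from cabinet top (.19) to flap (.245)
def line(zlo,zhi,us,v0,v1,name,z):
    pts=[]
    for u in us:
        col=P[v0:v1,u,2]; k=np.where((col[:-1]<zlo)&(col[1:]>zhi))[0]
        if len(k): pts.append(dep(u,v0+k[0]+.5,z))
    p=np.array(pts); q=np.polyfit(p[:,1],p[:,0],1); print(name,len(p),'yaw',-np.degrees(np.arctan(q[0])),'x at y=0',q[1], 'res',np.std(p[:,0]-np.polyval(q,p[:,1])),p[0],p[-1])
line(.21,.21,range(272,418),165,200,'edge rear',.248)
line(.1,.1,range(262,415),95,140,'cab rear',.19)
top=(abs(P[...,2]-.19)<.012)&(uu>240)&(uu<440)&(vv>90)&(vv<200)
r=cv2.minAreaRect(P[top][:,:2].astype(np.float32)); print(r)
F=(P[...,2]>.21)&(P[...,2]<.26)&(uu>240)&(uu<440)&(vv>165)&(vv<215)
print(cv2.minAreaRect(P[F][:,:2].astype(np.float32)))
for L in ['left','right']:
    look=silhouettes('top','support_%s_loop'%L)
save('crop.png',cv2.resize(im[160:300,240:440],None,fx=4,fy=4,interpolation=cv2.INTER_CUBIC))
```

```text
edge rear 146 yaw 7.271253248443134 x at y=0 0.6853785992601749 res 0.0035505467517045666 [0.66372858 0.15901027 0.248     ] [ 0.70217318 -0.12531427  0.248     ]
cab rear 153 yaw 6.780596498116225 x at y=0 0.856993874531054 res 0.005250095173463966 [0.83118688 0.19243772 0.19      ] [ 0.87312909 -0.12846862  0.19      ]
((0.7471427917480469, 0.023621439933776855), (0.21232090890407562, 0.36101019382476807), 7.458062648773193)
((0.6683463454246521, 0.012972444295883179), (0.03228532150387764, 0.3215409517288208), 7.5952019691467285)
```

View pics/crop.png

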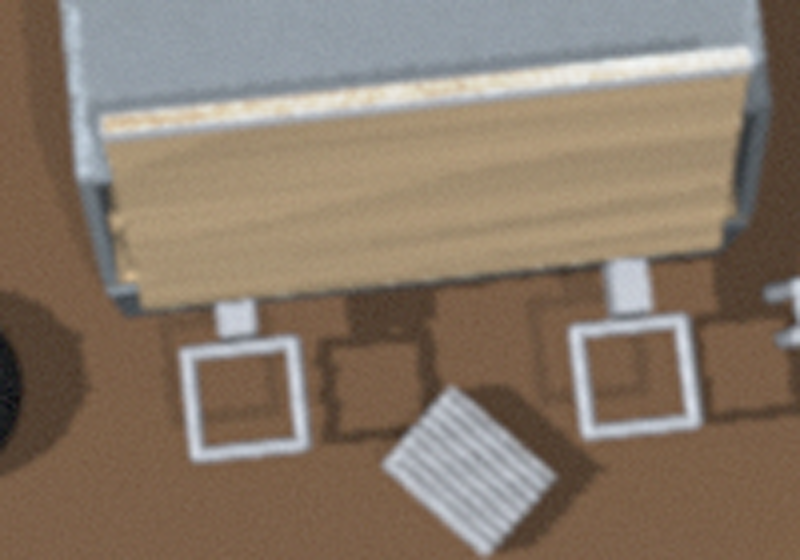

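The right support already stands about 11 mm out. Cabinet yaw is about 7.4° and the hinge middle is at (0.601, 0.005). The flap edge predicted from that, (0.668, 0.014), agrees with the measured one. I'll go to the right loop with the fingers closed.

Call:
arm_command --targets '[0,0,-0.114,18,27.5,0,0,0,0,-0.115,18,27.5,0,0,0,0,0,18,27.5,0,0,0,0,0,18,27.5,0,0,0,0,0,18,27.5,0,0,0,0,0,18,27.5,0,0,0,0,0,18,27.5,0,0,0,0,0,18,27.5,0,0,0,0,0,18,27.5,0,0,0,0,0,18,27.5,0,0]' --force 30

```text
t: 1.83
position: [0.4084, -0.3325, 0.2326]
tcp_rot: [180.0, -0.0, 7.4]
contact_force: [0.4, -1.0, -0.4]
finger_gap: 0.0004
```

Call:
arm_command --targets '[0,0,0,18,27.5,0,0,0,0,0,18,27.5,0,0,0,0,0,18,27.5,0,0,0,0,0,18,27.5,0,0,0,0,0,18,27.5,0,0,0,0,0,18,27.5,0,0,0,0,0,18,27.5,0,0,0,0,0,18,27.5,0,0,0,0,0,0,0,0,0,0,0,0,0,0,0,0]'

```text
t: 2.67
position: [0.5526, -0.1114, 0.2323]
tcp_rot: [-180.0, -0.0, 7.7]
contact_force: [0.1, -0.6, -0.7]
finger_gap: -0.0003
```

Call:
arm_command --targets '[0,0,0,0,0,-28,0,0,0,0,0,0,-28,0,0,0,0,0,0,-28,0,0,0,0,0,0,-28,0,0,0,0,0,0,0,0]'

```text
t: 3.08
position: [0.5464, -0.1153, 0.1151]
tcp_rot: [-179.9, 0.6, 7.2]
contact_force: [-1.6, 0.3, 0.4]
finger_gap: -0.0004
```

Run:
```python
from h import *
a=camera('wrist')[0]; b=camera('scene')[0]; 
save('w2.png',np.hstack([cv2.resize(a,(400,300)),cv2.resize(b[170:350,180:420],(400,300))]))
s=read_state(); print(s['position'],s['contact_force'])
```

```text
[ 0.55071635 -0.11523389  0.12011903] [0.34077146 0.37804403 1.09736301]
```

View pics/w2.png

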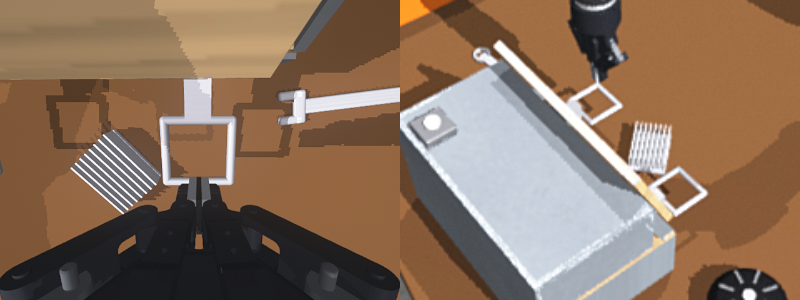

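Run:
```python
from h import *
im,d=camera('wrist'); i=camera_info('wrist'); s=read_state(); E=np.array(i['extrinsics']); f=240/np.tan(np.radians(i['fov_y']/2))
def dep(u,v,z):
    r=E[:3,:3]@np.array([(u-i['cx'])/f,-(v-i['cy'])/f,-1]); t=(z-E[2,3])/r[2]; return E[:3,3]+t*r
# inner corners of loop (full-res px = 1.6x)
for n,(u,v) in dict(tl=(169,123),tr=(230,123),bl=(168,178),br=(226,178)).items(): print(n,np.round(dep(u*1.6,v*1.6,.071),4))
print(s['position'],s['tcp_rot'],E[:3,3])
def proj(p):
    q=E[:3,:3].T@(np.array(p)-E[:3,3]); return i['cx']+f*q[0]/-q[2], i['cy']-f*q[1]/-q[2]
p=s['position'];print('tip proj half-size',np.array(proj([p[0],p[1],.095]))/1.6)
print('scene tip at z.068')
```

```text
tl [ 0.5896 -0.0828  0.071 ]
tr [ 0.5967 -0.1376  0.071 ]
bl [ 0.5364 -0.0867  0.071 ]
br [ 0.5435 -0.1425  0.071 ]
[ 0.5522046  -0.11508608  0.12158352] [ 1.79939677e+02 -7.61552370e-02  7.29380917e+00] [ 0.61811019 -0.10596082  0.26357054]
tip proj half-size [199.19294147 175.45734325]
scene tip at z.068
```

Call:
arm_command --targets '[0,0,0,5,2,0,0,0,0,0,0,0,-15,0,0,0,0,0,0,-15,0,0,0,0,0,0,-13,0,0,0,0,0,0,0,0]'

```text
t: 3.65
position: [0.5565, -0.1118, 0.0769]
tcp_rot: [-180.0, 0.1, 7.4]
contact_force: [-0.1, -0.3, -0.2]
finger_gap: 0.0002
```

Run:
```python
from h import *
a=camera('wrist')[0]; b=camera('scene')[0]; 
save('w3.png',np.hstack([cv2.resize(a,(400,300)),cv2.resize(b[200:275,250:350],(400,300),interpolation=cv2.INTER_CUBIC)]))
s=read_state(); print(s['position'],s['contact_force'])
```

```text
[ 0.557894   -0.11196452  0.07872869] [-0.60320736 -0.59565293  0.62867037]
```

View pics/w3.png

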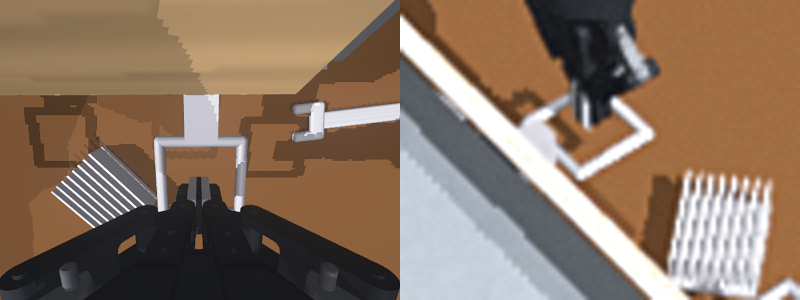

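The fingers are inside the right loop with no contact force. I'll drag it out now.

Call:
arm_command --targets '[0,0,0,-8,-1,0,0,0,0,0,-8,-1,0,0,0,0,0,-8,-1,0,0,0,0,0,-8,-1,0,0,0,0,0,-8,-1,0,0,0,0,0,-8,-1,0,0,0,0,0,-8,-1,0,0,0,0,0,-8,-1,0,0,0,0,0,-8,-1.4,0,0,0,0,0,-8,-1,0,0]'

```text
t: 4.58
position: [0.4759, -0.1224, 0.0774]
tcp_rot: [180.0, 0.0, 7.4]
contact_force: [-0.7, -0.5, 0.1]
finger_gap: 0.0003
```

Call:
arm_command --targets '[0,0,0,-4,-0.5,0,0,0,0,0,0,0,0,0]'

```text
t: 4.75
position: [0.4714, -0.1231, 0.0772]
tcp_rot: [180.0, 0.1, 7.3]
contact_force: [0.2, 0.4, -0.1]
finger_gap: 0.0001
```

Call:
arm_command --targets '[0,0,0,-3,-0.4,0,0,0,0,0,-3,-0.4,0,0,0,0,0,0,0,0,0]'

```text
t: 5.0
position: [0.4663, -0.1236, 0.0773]
tcp_rot: [180.0, 0.0, 7.4]
contact_force: [-0.0, -0.2, -0.5]
finger_gap: -0.0001
```

Run:
```python
from h import *
a=camera('top')[0]; b=camera('scene')[0]; 
save('w4.png',np.hstack([cv2.resize(a[170:320,240:440],(400,300)),cv2.resize(b[190:310,230:390],(400,300),interpolation=cv2.INTER_CUBIC)]))
s=read_state(); print(s['position'],s['contact_force'])
```

```text
[ 0.46684701 -0.12351555  0.07735216] [ 0.08404612 -0.31169682  0.11194476]
```

View pics/w4.png

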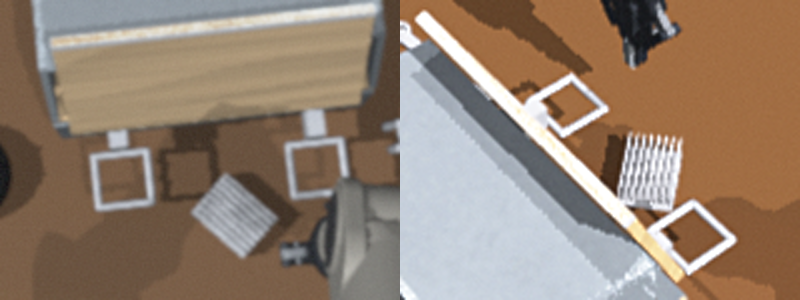

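Run:
```python
from h import *
s=read_state(); p=s['position']
for c in ['scene','top']:
    i=camera_info(c); E=np.array(i['extrinsics']); f=240/np.tan(np.radians(i['fov_y']/2))
    def proj(p):
        q=E[:3,:3].T@(np.array(p)-E[:3,3]); return np.round([i['cx']+f*q[0]/-q[2], i['cy']-f*q[1]/-q[2]],1)
    for z in (.04,.052,.077,.15,.25): print(c,z,proj([p[0],p[1],z]))
    print('loop',proj([.5604,-.1114,.07]))
a=camera('top')[0]; b=camera('scene')[0]; save('t5.png',a); save('s5.png',b)
```

```text
scene 0.04 [324.  222.6]
scene 0.052 [324.  219.7]
scene 0.077 [324.  213.5]
scene 0.15 [324.1 194.5]
scene 0.25 [324.3 165.9]
loop [297.3 230.8]
top 0.04 [401.5 295.9]
top 0.052 [402.2 295.7]
top 0.077 [403.7 295.3]
top 0.15 [408.6 293.8]
top 0.25 [416.3 291.4]
loop [398.1 253.6]
```

View pics/s5.png

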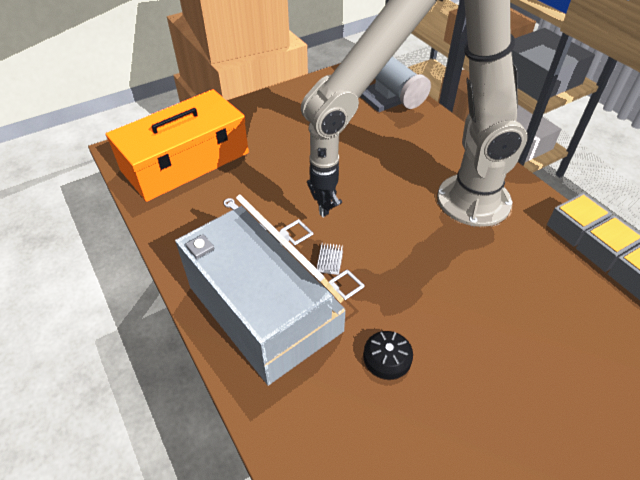

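View pics/t5.png

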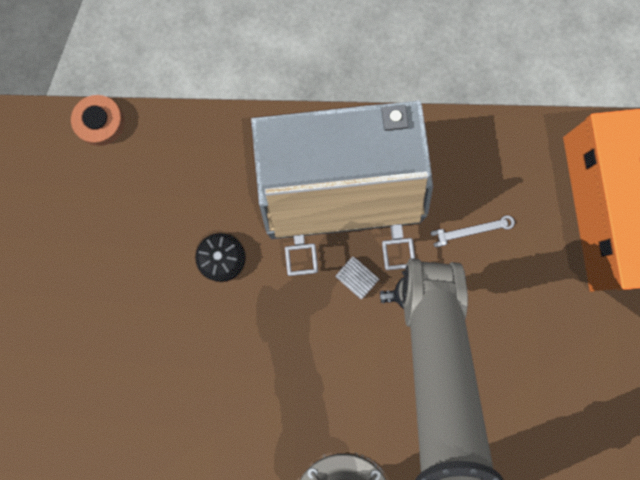

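Run:
```python
from h import *
b,d=camera('scene');i=camera_info('scene'); E=np.array(i['extrinsics']); f=240/np.tan(np.radians(i['fov_y']/2))
vv,uu=np.mgrid[0:480,0:640]; P=np.stack([(uu-i['cx'])/f*d,-(vv-i['cy'])/f*d,-d],-1)@E[:3,:3].T+E[:3,3]
m=(abs(P[...,0]-.467)<.04)&(abs(P[...,1]+.123)<.04)&(P[...,2]>.03)&(P[...,2]<.3)
zs=np.sort(P[m][:,2]); print(len(zs),zs[:15])
k=np.argsort(P[m][:,2])[:6]; print(P[m][k])
save('tipc.png',cv2.resize(b[180:240,290:370],(800,600),interpolation=cv2.INTER_CUBIC))
```

```text
1260 [0.07412432 0.07725666 0.07978828 0.08010988 0.08114664 0.08200467
 0.08253548 0.08264872 0.08294521 0.08306659 0.08458444 0.0845999
 0.08476902 0.08526522 0.0857837 ]
[[ 0.47758758 -0.12211584  0.07412432]
 [ 0.47987469 -0.12909895  0.07725666]
 [ 0.4757152  -0.1145098   0.07978828]
 [ 0.47824944 -0.11570066  0.08010988]
 [ 0.46046143 -0.11269838  0.08114664]
 [ 0.48192719 -0.12034577  0.08200467]]
```

View pics/tipc.png

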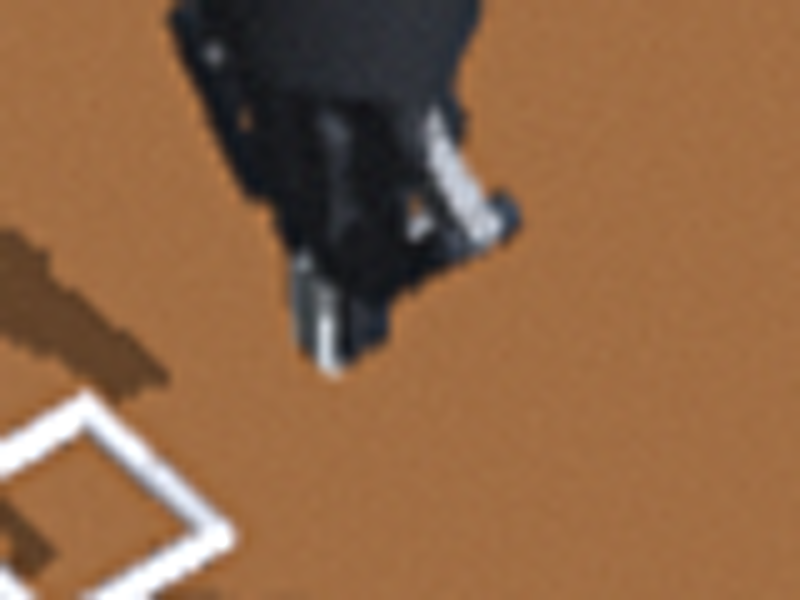

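The fingertips show at about z = 0.073 with the TCP at 0.077, so they stand only about 5 mm ahead of it, and they passed just over the rod. I'll raise, go back and reinsert 27 mm deeper.

Call:
arm_command --targets '[0,0,0,0,0,15,0,0,0,0,23,3,0,0,0,0,0,23,3,0,0,0,0,0,23,3,0,0,0,0,0,23,3,0,0,0,0,0,0,0,-14,0,0,0,0,0,0,-10,0,0,0,0,0,0,-10,0,0,0,0,0,0,-6,0,0,0,0,0,0,0,0]'

```text
t: 6.08
position: [0.5564, -0.1117, 0.0504]
tcp_rot: [-180.0, 0.2, 7.4]
contact_force: [0.5, 0.6, -0.0]
finger_gap: -0.0002
```

Run:
```python
from h import *
a=camera('wrist')[0]; b=camera('scene')[0]; 
save('w6.png',np.hstack([cv2.resize(a,(400,300)),cv2.resize(b[200:275,250:350],(400,300),interpolation=cv2.INTER_CUBIC)]))
s=read_state(); print(s['position'],s['contact_force'])
```

```text
[ 0.55801459 -0.11180575  0.052129  ] [ 0.06134607  0.36414987 -0.07262717]
```

View pics/w6.png

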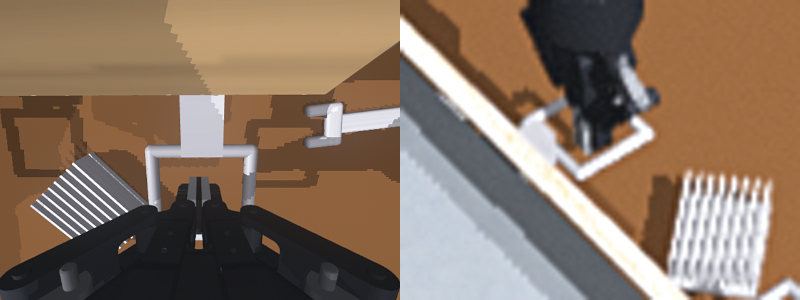

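Call:
arm_command --targets '[0,0,0,-8,-1,0,0,0,0,0,-8,-1,0,0,0,0,0,-8,-1,0,0,0,0,0,-8,-1,0,0,0,0,0,-8,-1,0,0]'

```text
t: 6.6
position: [0.5189, -0.1168, 0.0531]
tcp_rot: [180.0, -0.2, 7.4]
contact_force: [4.5, 0.4, -0.3]
finger_gap: -0.0001
```

Call:
arm_command --targets '[0,0,0,-8,-1,0,0,0,0,0,-8,-1,0,0,0,0,0,-8,-1,0,0]'

```text
t: 6.85
position: [0.4946, -0.12, 0.053]
tcp_rot: [179.9, -0.1, 7.4]
contact_force: [4.1, -0.0, 2.5]
finger_gap: 0.0001
```

Dragging now, at about 4 N. Continuing to the stop.

Call:
arm_command --targets '[0,0,0,-7,-1,0,0,0,0,0,-7,-1,0,0,0,0,0,-5,-0.7,0,0,0,0,0,-3,-0.4,0,0]'

```text
t: 7.18
position: [0.4794, -0.122, 0.0535]
tcp_rot: [179.9, -0.9, 7.4]
contact_force: [20.9, 1.1, -15.4]
finger_gap: 0.0002
```

Call:
arm_command --targets '[0,0,0,-2,-0.3,0,0,0,0,0,-2,-0.3,0,0]'

```text
t: 7.35
position: [0.4794, -0.122, 0.0539]
tcp_rot: [179.9, -1.3, 7.5]
contact_force: [25.7, 1.3, -15.6]
finger_gap: -0.0001
```

Call:
arm_command --targets '[0,0,0,15,2,0,0,0,0,0,0,0,20,0,0,0,0,0,0,30,0,0,0,0,0,0,30,0,0,0,0,9,38,0,0,0,0,0,9,38,0,0,0,0,0,9,38,0,0,0,0,0,9,38,0,0,0,0,0,9,38,0,0,0,0,0,9,38,0,0]'

```text
t: 8.18
position: [0.5348, 0.1072, 0.131]
tcp_rot: [179.9, 0.4, 7.4]
contact_force: [0.2, -1.1, -1.0]
finger_gap: -0.0
```

Run:
```python
from h import *
a=camera('top')[0]; b=camera('scene')[0]; 
save('w7.png',np.hstack([cv2.resize(a[170:320,240:440],(400,300)),cv2.resize(b[190:310,230:390],(400,300),interpolation=cv2.INTER_CUBIC)]))
s=read_state(); print(s['position'],s['tcp_rot'],s['contact_force'])
```

```text
[0.53547922 0.11470497 0.13157804] [-179.75651528    0.18007738    8.01965691] [-1.12486018  1.77121984 -0.06103012]
```

View pics/w7.png

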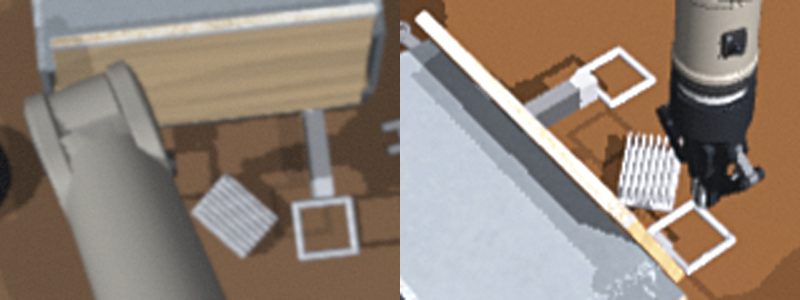

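Call:
arm_command --targets '[0,0,0,5,-3,0,0,0,0,0,0,0,-20,0,0,0,0,0,0,-20,0,0,0,0,0,0,0,0]'

```text
t: 8.62
position: [0.5383, 0.0996, 0.088]
tcp_rot: [179.8, 0.6, 7.2]
contact_force: [-1.0, 0.3, 0.4]
finger_gap: 0.0001
```

Run:
```python
from h import *
t=camera('top')[0]; a=camera('wrist')[0]; b=camera('scene')[0]; 
save('w8.png',np.hstack([cv2.resize(a,(400,300)),cv2.resize(b[230:320,300:420],(400,300),interpolation=cv2.INTER_CUBIC)]))
s=read_state(); print(s['position'],s['contact_force'])
i=camera_info('top'); E=np.array(i['extrinsics']); f=240/np.tan(np.radians(i['fov_y']/2))
def dep(u,v,z):
    r=E[:3,:3]@np.array([(u-i['cx'])/f,-(v-i['cy'])/f,-1]); q=(z-E[2,3])/r[2]; return E[:3,3]+q*r
g=t.astype(int).min(2); u,v=403,284; m=np.zeros(g.shape,np.uint8); m[v-19:v+22,u-22:u+22]=(g[v-19:v+22,u-22:u+22]>140)
cnts,h=cv2.findContours(m,cv2.RETR_CCOMP,cv2.CHAIN_APPROX_NONE)
for c,hh in zip(cnts,h[0]):
    if hh[3]>=0 and cv2.contourArea(c)>200: r=cv2.minAreaRect(c); print(r,dep(*r[0],.07))
```

```text
[0.54227396 0.10200322 0.09240338] [0.30128216 0.87522193 0.31835342]
((402.0121765136719, 283.6097717285156), (24.62623405456543, 25.067960739135742), 83.6598129272461) [ 0.49303141 -0.12053413  0.07      ]
```

View pics/w8.png

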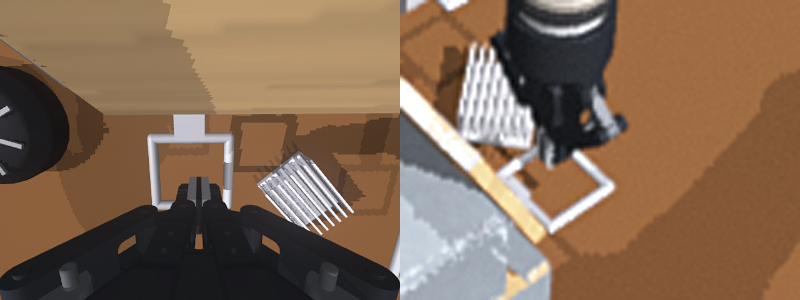

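The right support reads about 0.088 m out. In the wrist picture the finger sits about 6 mm right of the left loop's middle, so I'll correct that and go in.

Call:
arm_command --targets '[0,0,0,-1,6,0,0,0,0,0,0,0,-10,0,0,0,0,0,0,-12,0,0,0,0,0,0,-12,0,0,0,0,0,0,-6,0,0,0,0,0,0,0,0]'

```text
t: 9.27
position: [0.5398, 0.1092, 0.05]
tcp_rot: [180.0, 0.3, 7.4]
contact_force: [0.1, 0.2, -0.7]
finger_gap: 0.0
```

Run:
```python
from h import *
a=camera('wrist')[0]; b=camera('scene')[0]; 
save('w9.png',np.hstack([cv2.resize(a,(400,300)),cv2.resize(b[230:320,300:420],(400,300),interpolation=cv2.INTER_CUBIC)]))
s=read_state(); print(s['position'],s['contact_force'])
```

```text
[0.54134743 0.10969653 0.05171848] [ 0.45114762  0.40765019 -0.13436078]
```

View pics/w9.png

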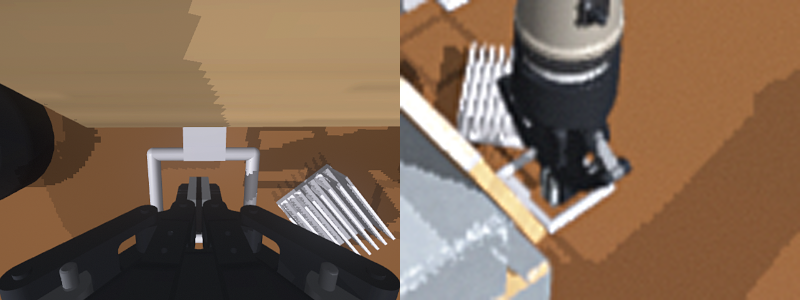

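Call:
arm_command --targets '[0,0,0,-8,-1,0,0,0,0,0,-8,-1,0,0,0,0,0,-8,-1,0,0,0,0,0,-8,-1,0,0,0,0,0,-8,-1,0,0,0,0,0,-8,-1,0,0,0,0,0,-8,-1,0,0,0,0,0,-8,-1,0,0]'

```text
t: 10.03
position: [0.4775, 0.1015, 0.0528]
tcp_rot: [180.0, -0.1, 7.4]
contact_force: [4.1, -0.9, 0.3]
finger_gap: 0.0001
```

Call:
arm_command --targets '[0,0,0,-7,-1,0,0,0,0,0,-7,-1,0,0,0,0,0,-5,-0.7,0,0,0,0,0,-4,-0.5,0,0]'

```text
t: 10.37
position: [0.4542, 0.0984, 0.0526]
tcp_rot: [180.0, -0.0, 7.4]
contact_force: [3.0, -0.6, 2.3]
finger_gap: -0.0002
```

Call:
arm_command --targets '[0,0,0,-3,-0.4,0,0,0,0,0,-2,-0.2,0,0]'

```text
t: 10.53
position: [0.4501, 0.098, 0.0525]
tcp_rot: [180.0, -0.1, 7.4]
contact_force: [6.8, -0.6, 0.5]
finger_gap: -0.0003
```

Call:
arm_command --targets '[0,0,0,-3,-0.4,0,0,0,0,0,-2,-0.3,0,0]'

```text
t: 10.7
position: [0.45, 0.098, 0.053]
tcp_rot: [-179.9, -0.7, 7.4]
contact_force: [17.3, -0.1, -11.3]
finger_gap: 0.0004
```

Call:
arm_command --targets '[0,0,0,0,0,0,0]'

```text
t: 10.78
position: [0.4501, 0.0981, 0.0531]
tcp_rot: [-179.9, -0.7, 7.4]
contact_force: [12.6, -0.9, -8.2]
finger_gap: 0.0003
```

Both stops are reached: the left TCP stopped at 0.450, as predicted. I'll lift and check.

Call:
arm_command --targets '[0,0,0,15,2,0,0,0,0,0,5,1,0,0,0,0,0,0,0,25,0,0,0,0,0,0,40,0,0,0,0,0,0,40,0,0,0,0,0,0,40,0,0,0,0,0,0,40,0,0,0,0,0,0,40,0,0,0,0,0,0,40,0,0,0,0,0,0,0,0]'

```text
t: 11.62
position: [0.467, 0.1019, 0.3245]
tcp_rot: [-179.9, -0.6, 7.4]
contact_force: [0.5, 0.8, 0.6]
finger_gap: 0.0001
```

Run:
```python
from h import *
s=read_state(); print(s['position'],s['tcp_rot'],s['contact_force'])
b,d=camera('scene'); save('s10.png',b[150:390,160:480]); i=camera_info('scene')
for L in ['left','right']:
    for r in look_for('scene','support_%s_loop'%L)[:2]: print(L,r['score'],w('scene',r['centre'],i))
for r in look_for('scene','flap_edge')[:2]: print(r['score'],w('scene',r['centre'],i))
```

```text
[0.46697715 0.10188729 0.32447613] [-179.9406873    -0.61441327    7.40673906] [0.51615503 0.82968131 0.55349378]
left 0.82 [0.52135264 0.11413389 0.07555222]
0.96 [0.66766769 0.06007112 0.24016557]
```

View pics/s10.png

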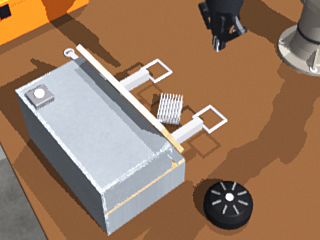

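Both supports are out equally and the flap is still up. Next is over and behind the edge.

Call:
arm_command --targets '[0,0,0,31,-10,0,0,0,0,0,31,-10,0,0,0,0,0,31,-10,0,0,0,0,0,31,-10,0,0,0,0,0,31,-10,0,0,0,0,0,31,-10,0,0,0,0,0,31,-10,0,0,0,0,0,31,-10,0,0,0,0,0,0,0,-30,0,0,0,0,0,0,-25,0]'

```text
t: 12.65
position: [0.7134, 0.0193, 0.2584]
tcp_rot: [-180.0, 0.2, 7.3]
contact_force: [-0.2, 1.0, -1.4]
finger_gap: -0.0001
```

Call:
arm_command --targets '[0,0,0,0,0,-25,0,0,0,0,0,0,-6,0,0,0,0,0,0,0,0]'

```text
t: 12.9
position: [0.7099, 0.0202, 0.2263]
tcp_rot: [-180.0, 0.6, 7.4]
contact_force: [0.2, 0.2, -0.0]
finger_gap: 0.0
```

Run:
```python
from h import *
s=read_state(); print(s['position'],s['tcp_rot'],s['contact_force'])
a=camera('wrist')[0]; b=camera('scene')[0]
save('w11.png',np.hstack([cv2.resize(a,(400,300)),cv2.resize(b[150:330,140:380],(400,300),interpolation=cv2.INTER_CUBIC)]))
```

```text
[0.70986635 0.02016247 0.22626984] [-179.96293751    0.55011718    7.42314917] [ 0.17084512  0.17315658 -0.01160682]
```

View pics/w11.png

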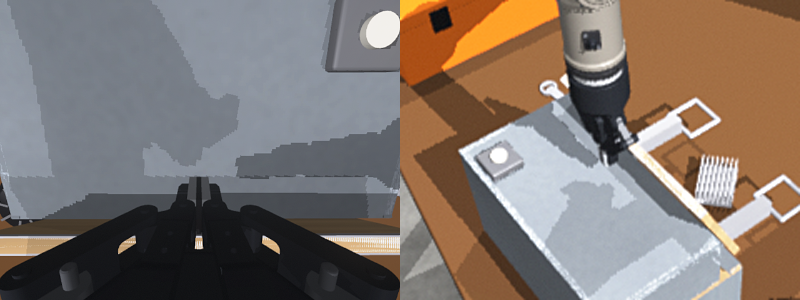

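Call:
arm_command --targets '[0,0,0,-7,-1,1,0,0,0,0,-7,-1,1,0,0,0,0,-7,-1,1,0,0,0,0,-7,-1,1,0,0,0,0,-7,-1,0,0]'

```text
t: 13.42
position: [0.6807, 0.0158, 0.2395]
tcp_rot: [180.0, -0.7, 7.4]
contact_force: [5.8, 1.0, 3.1]
finger_gap: 0.0005
```

Call:
arm_command --targets '[0,0,0,-8,-1,0,0,0,0,0,-8,-1,0,0,0,0,0,-8,-1,0,0,0,0,0,-8,-1,0,0,0,0,0,-8,-1,0,0]'

```text
t: 13.83
position: [0.637, 0.0101, 0.2359]
tcp_rot: [180.0, -0.0, 7.4]
contact_force: [4.1, 0.0, 2.3]
finger_gap: -0.0003
```

Run:
```python
from h import *
s=read_state(); print(s['position'],s['tcp_rot'],s['contact_force'])
b=camera('scene')[0]
save('w12.png',cv2.resize(b[150:330,140:380],(800,600),interpolation=cv2.INTER_CUBIC))
```

```text
[0.63698959 0.01009819 0.23585185] [ 1.79980970e+02 -4.79381722e-02  7.37974929e+00] [4.13199493 0.00862929 2.34622028]
```

View pics/w12.png

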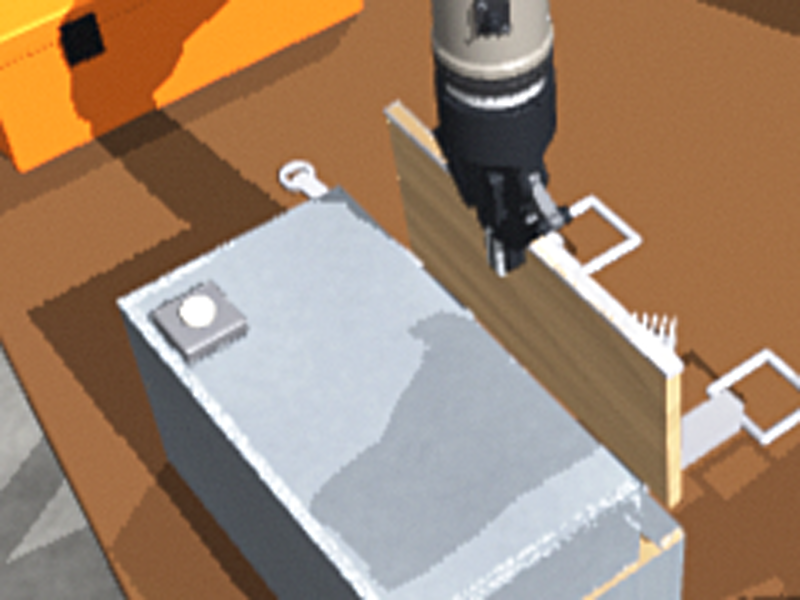

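Call:
arm_command --targets '[0,0,0,-8.6,-1.2,-0.8,0,0,0,0,-8.6,-1.2,-0.8,0,0,0,0,-8.6,-1.2,-0.8,0,0,0,0,-8.6,-1.2,-0.8,0,0,0,0,-8.6,-1.2,-0.8,0,0,0,0,-8,-1,-2.9,0,0,0,0,-8,-1,-2.9,0,0,0,0,-8,-1,-2.9,0,0,0,0,-8,-1,-2.9,0]'

```text
t: 14.63
position: [0.5618, -0.0, 0.2191]
tcp_rot: [180.0, 0.0, 7.4]
contact_force: [3.1, -0.4, -1.0]
finger_gap: -0.0001
```

Call:
arm_command --targets '[0,0,0,-6.8,-0.9,-4.9,0,0,0,0,-6.8,-0.9,-4.9,0,0,0,0,-6.8,-0.9,-4.9,0,0,0,0,-6.8,-0.9,-4.9,0]'

```text
t: 14.97
position: [0.5347, -0.0036, 0.1994]
tcp_rot: [180.0, 0.0, 7.4]
contact_force: [2.1, 0.0, -0.9]
finger_gap: 0.0005
```

Run:
```python
from h import *
s=read_state(); print(s['position'],s['tcp_rot'],s['contact_force'])
b=camera('scene')[0]
save('w13.png',cv2.resize(b[150:330,140:380],(800,600),interpolation=cv2.INTER_CUBIC))
```

```text
[ 0.53474553 -0.00355626  0.19943779] [1.79989608e+02 7.58674711e-03 7.38008816e+00] [ 2.05378941  0.00734752 -0.92088487]
```

View pics/w13.png

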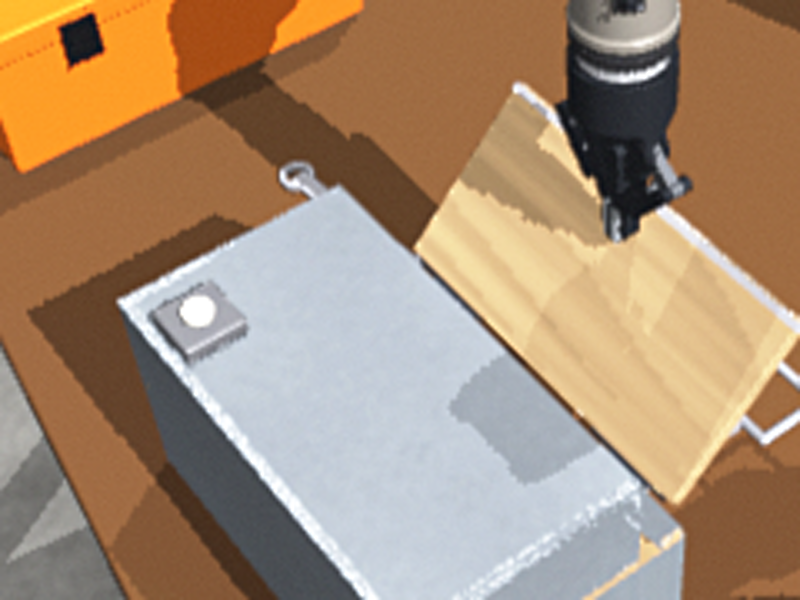

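The flap is following smoothly. Continuing down.

Call:
arm_command --targets '[0,0,0,-5.5,-0.7,-6.3,0,0,0,0,-5.5,-0.7,-6.3,0,0,0,0,-5.5,-0.7,-6.3,0,0,0,0,-5.5,-0.7,-6.3,0,0,0,0,-3.5,-0.5,-7.5,0,0,0,0,-3.5,-0.5,-7.5,0,0,0,0,-3.5,-0.5,-7.5,0,0,0,0,-3.5,-0.5,-7.5,0]'

```text
t: 15.68
position: [0.4989, -0.0081, 0.144]
tcp_rot: [-180.0, 0.0, 7.4]
contact_force: [1.6, 0.5, 0.6]
finger_gap: -0.0003
```

Call:
arm_command --targets '[0,0,0,-2,-0.2,-7,0,0,0,0,-1,-0.1,-7,0,0,0,0,-1,0,-7,0,0,0,0,0,0,-5,0]'

```text
t: 16.02
position: [0.4946, -0.0086, 0.1178]
tcp_rot: [180.0, 0.1, 7.4]
contact_force: [-0.4, -0.8, 1.9]
finger_gap: 0.0
```

Call:
arm_command --targets '[0,0,0,0,0,-3,0,0,0,0,0,0,-2,0]'

```text
t: 16.18
position: [0.4952, -0.0085, 0.1133]
tcp_rot: [-180.0, 0.1, 7.4]
contact_force: [-0.8, 1.1, 1.8]
finger_gap: 0.0002
```

Call:
arm_command --targets '[0,0,0,0,0,-2,0,0,0,0,0,0,-2,0]'

```text
t: 16.35
position: [0.4957, -0.0084, 0.1099]
tcp_rot: [180.0, -0.0, 7.4]
contact_force: [-1.5, 0.4, 1.4]
finger_gap: 0.0
```

Call:
arm_command --targets '[0,0,0,0,0,-2,0,0,0,0,0,0,-2,0]'

```text
t: 16.52
position: [0.4957, -0.0084, 0.1069]
tcp_rot: [180.0, 0.0, 7.4]
contact_force: [-8.7, -1.0, 23.9]
finger_gap: 0.0001
```

The flap is seated on the supports, the force having jumped to 24 N. I'll let go and check.

Call:
arm_command --targets '[0,0,0,0,0,0,0,0,0,0,0,0,4,0,0,0,0,0,0,20,0,0,0,0,0,0,40,0,0,0,0,0,0,40,0,0,0,0,0,0,40,0,0,0,0,-20,-30,20,0,0,0,0,-20,-35,0,0,0,0,0,-20,-35,0,0,0,0,0,-20,-35,0,0]'

```text
t: 17.35
position: [0.4151, -0.1448, 0.2708]
tcp_rot: [179.9, -0.2, 7.4]
contact_force: [-0.2, -0.9, -0.2]
finger_gap: 0.0001
```

Call:
arm_command --targets '[0,0,0,-10,-40,0,0,0,0,0,-10,-40,0,0,0,0,0,-10,-40,0,0,0,0,0,0,0,0,0,0,0,0,0,0,0,0]'

```text
t: 17.77
position: [0.3846, -0.2659, 0.2699]
tcp_rot: [180.0, -0.0, 7.1]
contact_force: [-0.4, 0.9, -0.2]
finger_gap: -0.0
```

Run:
```python
from h import *
s=read_state(); print(s['t'],s['position'],s['contact_force'])
b=camera('scene')[0]; t,d=camera('top'); save('s14.png',np.hstack([cv2.resize(b,(400,300)),cv2.resize(t,(400,300))]))
i=camera_info('top'); E=np.array(i['extrinsics']); f=240/np.tan(np.radians(i['fov_y']/2))
vv,uu=np.mgrid[0:480,0:640]; P=np.stack([(uu-i['cx'])/f*d,-(vv-i['cy'])/f*d,-d],-1)@E[:3,:3].T+E[:3,3]
h=np.array([.611,.006]); X=np.array([.9917,.1288]); Y=np.array([-.1288,.9917])
q=P[...,:2]-h; u=q@X; v=q@Y
for a in [(-.15,-.125),(-.12,-.09),(-.09,-.06),(-.06,-.03)]:
    for vs in (-.1,0,.1):
        m=(u>a[0])&(u<a[1])&(abs(v-vs)<.03)&(P[...,2]>.05); print(a,vs,m.sum(),np.median(P[m][:,2]).round(4))
m=(u>-.15)&(u<-.03)&(abs(v)<.14)&(abs(P[...,2]-.106)<.03); A=np.c_[u[m],v[m],np.ones(m.sum())]; print(np.linalg.lstsq(A,P[m][:,2],rcond=None)[0])
for qn in ['heat_sink','fan_cover','wrench','support_left_loop','support_right_loop']:
    for r in look_for('top',qn)[:1]: print(qn,r['score'],w('top',r['centre'],i))
```

```text
17.7667 [ 0.38463445 -0.26585221  0.26988253] [-0.40145964  0.90348334 -0.23650163]
(-0.15, -0.125) -0.1 320 0.1067
(-0.15, -0.125) 0 319 0.1066
(-0.15, -0.125) 0.1 318 0.1069
(-0.12, -0.09) -0.1 378 0.1069
(-0.12, -0.09) 0 376 0.1069
(-0.12, -0.09) 0.1 378 0.1068
(-0.09, -0.06) -0.1 380 0.1068
(-0.09, -0.06) 0 373 0.107
(-0.09, -0.06) 0.1 372 0.1068
(-0.06, -0.03) -0.1 363 0.1067
(-0.06, -0.03) 0 370 0.1069
(-0.06, -0.03) 0.1 371 0.1068
[0.00021462 0.00026862 0.10686032]
fan_cover 0.6 [0.5501032  0.29651844 0.04750013]
support_left_loop 0.59 [0.43528222 0.09522552 0.07305957]
support_right_loop 0.68 [ 0.46557504 -0.11998617  0.06998994]
```

View pics/s14.png

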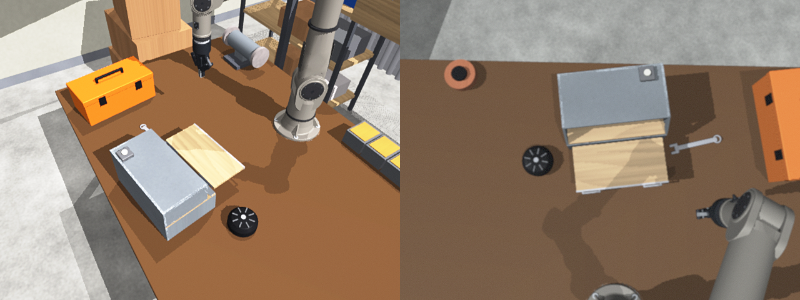

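The flap is level: slope 0.0002 and top face at 107 mm. Before handing in I'll check that both supports stand out equally.

Run:
```python
from h import *
t,d=camera('top'); i=camera_info('top'); E=np.array(i['extrinsics']); f=240/np.tan(np.radians(i['fov_y']/2))
h=np.array([.611,.006]); X=np.array([.9917,.1288]); Y=np.array([-.1288,.9917])
g=t.astype(int)
def dep(u,v,z):
    r=E[:3,:3]@np.array([(u-i['cx'])/f,-(v-i['cy'])/f,-1]); q=(z-E[2,3])/r[2]; return E[:3,3]+q*r
def proj(p):
    q=E[:3,:3].T@(np.array(p)-E[:3,3]); return i['cx']+f*q[0]/-q[2], i['cy']-f*q[1]/-q[2]
for s in (1,-1):
    o=[]
    for dv in np.linspace(-.02,.02,9):
        p=h-.155*X+(s*.11+dv)*Y; U,V=proj([*p,.07]); U=int(round(U)); col=g[int(V)-3:int(V)+25,U].min(1)
        k=np.where(col>110)[0]; k=k[-1]+int(V)-3+.5; o.append((dep(U,k,.07)[:2]-h)@X)
    print(s,np.median(o),'-> out',-np.median(o)-.045-.033)
save('z.png',cv2.resize(t[200:320,250:450],(800,480),interpolation=cv2.INTER_CUBIC))
```

```text
1 -0.16759136479685194 -> out 0.08959136479685194
-1 -0.16698375191542697 -> out 0.08898375191542697
```

View pics/z.png

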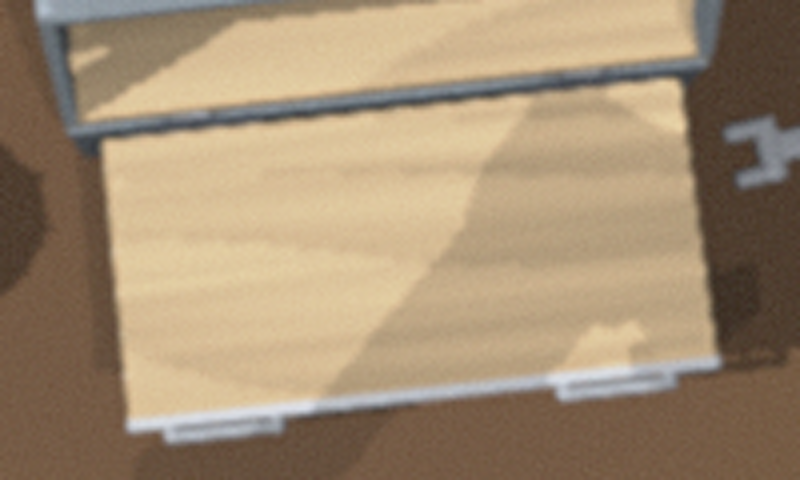

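Both supports measure 0.089 to 0.090 m out, with the loop rods showing equally past the level flap. Handing in.

```bash
python3 -c "
from rig import *
print(sign_off())"
```

```text
the job is handed in; nothing more can be done
None
```

I pulled both supports out to their stops while the flap was still up. Then I pushed the flap over from behind in small steps until it seated on them, let go, moved the arm clear and handed the job in. It took about 18 s, and sign-off gives no verdict.

**Last checks**
- **Supports:** both measure about 0.089–0.090 m out.
- **Flap:** its top face is level, with a slope of about 0.0002, at 107 mm.
- **Robot:** it touches nothing.
- **Fan cover and wrench:** the fan cover measures within about 4 mm of where it started. The wrench looks unmoved in the pictures, but I did not measure it again.
- **Heat sink:** it ends up hidden under the flap, so I could not check it afterwards. The arm never touched it, and it was in place in the last picture before the flap came down.

**What failed or disagreed**
- **Missed first drag:** the first try at the right support slid over its loop without moving it. The fingertips reach only about 5 mm past the TCP, not the stated 25 mm, so I went back in deeper.
- **Hinge position:** my first estimate was about 10 mm too close to the robot. I corrected it from the fitted flap plane. By that estimate both supports were already 10–20 mm out at the start.

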